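# Move the spice row to the other rack in reverse order

## Robot

A 7-joint arm with a two-finger parallel gripper is mounted at the origin on the work surface. World frame = base frame: x ahead of the robot, y to its left, z up, the work surface at z = 0. Lengths are in mm, angles in rad, forces in N, time in s.
With the tool pointing down it reaches from about 425 to 1025 mm from the base axis. Payload 3.6 kg.
Tool frame: the origin (TCP) lies at the very end of the fingers, on their centre line; the grasp point (between the pads) lies 19 mm behind it (r.grip_point_offset is the distance from the TCP to the grasp point, in mm); z points along the fingers, y is the line along which they close (so a half turn about z gives the same grasp; the last joint's range is limited). The gripper opens to 85 mm and grips with 20 to 120 N. Pads are 22 mm wide; open, the fingers measure 114 mm over their backs; the gripper's body (76 mm by 85 mm) begins 54 mm behind the grasp point. The pads swing forward as they close: fully open they stand 13 mm farther back than shut.
Start: joints at [1.177, 0.591, 0.048, 1.609, -0.033, 0.943, -0.034], TCP at [214.115, -692.665, 231.302] pointing down, gripper open.
Joint ranges: [-2.69, 2.69], [-0.47, 2.24], [-1.27, 1.36], [0.19, 2.51], [-1.53, 4.68], [0.08, 2.07], [-3.09, 3.09]. Speed limits (rad/s): [2.57, 2.57, 3.14, 3.14, 3.14, 3.14, 3.14].

## Interface

Orientations are given as [roll, pitch, yaw] about the fixed x, y, z axes, in that order (R = Rz(yaw) Ry(pitch) Rx(roll)).
In Python, from cell import r, snapshot gives the robot as it stands.
- The arm moves only by the shell command python3 -m crank 'ROWS' [FORCE]. ROWS is a JSON object of lists of equal length, an entry for each row: "translation": the shift along the tool's x, y, z in mm, a list of three; "rotation": the turn, a rotation vector about the tool's x, y, z in degrees, a list of three; "gripper": the finger opening in mm, from 0 to 85.4. A call has 1 to 12 rows; each row is the pose to reach, as a shift and turn from the pose commanded when the call began, along the tool's axes at that moment; what a row does not reach only later rows make up. A row lasts 1/8 s, in which the tool goes at most 62.5 mm and 10.7 degrees, less where a joint would pass 70% of its speed; a pose out of reach is approached as far as the arm can. A call with a gripper value outside its range is refused whole. The fingers move at their own pace and stop on an object; FORCE is the grip in N (left out, the last holds). Time passes only in rows, so rows that repeat a pose let the fingers close. It gives the time, the measured TCP pose, the force, the opening and the grip force at its end, in the units of the state.
- r.sense(): the state, without advancing time (a new reading comes with each control period).
- snapshot(name): name is "scene" or "top" or "wrist"; returns a dict with "pixels" (480x640x3 uint8, red, green, blue), "fx", "fy", "cx", "cy" (pixels), "rvec" (rotation vector, rad) and "tvec" (3), from world to camera coordinates, as OpenCV has them. Camera axes: x right, y down, z forward; pixel columns grow to the right and rows downward; lengths in mm; the calibration is good to about 2 mm. A picture is of the moment at which its call begins. There is no depth.
- r.job_done(): hands the job in; it is judged then, once.
The state is a dict: "time": time; "joint_positions": joint angles; "dq": joint speeds; "joint_torque": joint torques, N m; "position": TCP position; "tcp_rot": TCP orientation; "ft_force": force on the tool from outside, world axes, zero at the start; "wrist_torque": the same for the moment, N m; "finger_gap": opening from 0.0 (shut) to 1.0 (fully open); "finger_force": force on a finger pad.
Only numpy, scipy, OpenCV 4.12 (cv2) and the standard library are available. Lean on these libraries where they do the work, as an engineer would, in place of code of your own. Each camera call takes 0.05 s, during which the arm holds its last target. There are 200 camera calls.

## Task

Move the four things from the white rack to the dark wooden rack in reverse order, one at a time: begin with the one next to the white rack's steel knob and stand it in the dark rack's hollow farthest from its own knob, then go on along both rows in turn, so that the last one ends up next to the dark rack's knob. Set each down gently, upright and fully down in its hollow, and leave it there; the next one stays in the white rack until then. Leave the mug, the tall jar, the lid and the teaspoon where they are.

Things in the scene. Friction and masses are not known exactly. Their poses are not given: they have to be found in the camera images.
- white_rack: White plastic rack, 340 x 85 x 14 mm, fixed, with a row of four round hollows 64 mm across, 6 mm deep (floor 8 mm above the underside). Origin: centre of its underside; x runs along the row to the end with a small steel knob (at x = 158 mm, 38 mm high); hollow centres at x = 112.5, 37.5, -37.5, -112.5 mm, y = 0. At the start each hollow holds one of the four things, in any order.
- wood_rack: Dark wooden rack, 340 x 85 x 14 mm, fixed, with a row of four round hollows 64 mm across, 6 mm deep (floor 8 mm above the underside). Origin: centre of its underside; x runs along the row to the end with a small steel knob (at x = 158 mm, 38 mm high); hollow centres at x = 112.5, 37.5, -37.5, -112.5 mm, y = 0. Empty at the start; the things go here.
- mill: Turned wooden pepper mill, 110 mm tall, 44 mm across at the foot, waist 32 mm at 52 mm height, head 40 mm across from 70 to 98 mm height; about 0.14 kg. Origin: centre of its underside, z up.
- jar: Small closed glass spice jar with a grey cap, round, 85 mm tall, 46 mm across; about 0.16 kg. Origin: centre of its underside, z up.
- tumbler: Short open stainless tumbler, 62 mm tall, 52 mm across at the rim and a little narrower at the foot; about 0.09 kg. Origin: centre of its underside, z up.
- tin: Square aluminium spice tin, 36 x 36 mm, 66 mm tall plus a black 30 mm square lid 8 mm high; about 0.12 kg; its sides stand within about 0.1 rad of the rack's at the start. Origin: centre of its underside, x and y square to its sides, z up.
- mug: Orange mug, 80 mm across, 90 mm tall, with a handle along its own +y axis; stands on the right. To be left alone. Origin: centre of its underside.
- tall_jar: Tall closed glass jar, 84 mm across, 180 mm tall, steel cap; stands on the left. To be left alone. Origin: centre of its underside.
- lid: Dark silicone lid lying flat between the racks at the robot's end, 80 mm across, 6 mm thick, with a small knob to 16 mm height. To be left alone. Origin: centre of its underside.
- teaspoon: Aluminium teaspoon, 140 mm long, lying between the racks roughly along x. To be left alone. Origin: centre of its underside.

How it is judged (in metres and radians):
On the way, in this order (a step that is already met when the one before it is completed fails the run):
1. the first thing counted from the white rack's knob stands in the first hollow counted from the plain end of the dark rack, any others still waiting in the white rack (((x of mill in the frame of wood_rack between -0.1245 and -0.1005 m and y of mill in the frame of wood_rack between -0.012 and 0.012 m and z of mill in the frame of wood_rack below 0.0115 m and angle between mill's own z axis and vertical below 0.1 rad and linear speed of mill below 0.03 m/s) or (x of jar in the frame of wood_rack between -0.1245 and -0.1005 m and y of jar in the frame of wood_rack between -0.012 and 0.012 m and z of jar in the frame of wood_rack below 0.0115 m and angle between jar's own z axis and vertical below 0.1 rad and linear speed of jar below 0.03 m/s) or (x of tumbler in the frame of wood_rack between -0.1245 and -0.1005 m and y of tumbler in the frame of wood_rack between -0.012 and 0.012 m and z of tumbler in the frame of wood_rack below 0.0115 m and angle between tumbler's own z axis and vertical below 0.1 rad and linear speed of tumbler below 0.03 m/s) or (x of tin in the frame of wood_rack between -0.1245 and -0.1005 m and y of tin in the frame of wood_rack between -0.012 and 0.012 m and z of tin in the frame of wood_rack below 0.0115 m and angle between tin's own z axis and vertical below 0.1 rad and linear speed of tin below 0.03 m/s)) and ((x of mill in the frame of white_rack between 0.0075 and 0.0675 m and y of mill in the frame of white_rack between -0.03 and 0.03 m and z of mill in the frame of white_rack below 0.05 m) or (x of jar in the frame of white_rack between 0.0075 and 0.0675 m and y of jar in the frame of white_rack between -0.03 and 0.03 m and z of jar in the frame of white_rack below 0.05 m) or (x of tumbler in the frame of white_rack between 0.0075 and 0.0675 m and y of tumbler in the frame of white_rack between -0.03 and 0.03 m and z of tumbler in the frame of white_rack below 0.05 m) or (x of tin in the frame of white_rack between 0.0075 and 0.0675 m and y of tin in the frame of white_rack between -0.03 and 0.03 m and z of tin in the frame of white_rack below 0.05 m)) and ((x of mill in the frame of white_rack between -0.0675 and -0.0075 m and y of mill in the frame of white_rack between -0.03 and 0.03 m and z of mill in the frame of white_rack below 0.05 m) or (x of jar in the frame of white_rack between -0.0675 and -0.0075 m and y of jar in the frame of white_rack between -0.03 and 0.03 m and z of jar in the frame of white_rack below 0.05 m) or (x of tumbler in the frame of white_rack between -0.0675 and -0.0075 m and y of tumbler in the frame of white_rack between -0.03 and 0.03 m and z of tumbler in the frame of white_rack below 0.05 m) or (x of tin in the frame of white_rack between -0.0675 and -0.0075 m and y of tin in the frame of white_rack between -0.03 and 0.03 m and z of tin in the frame of white_rack below 0.05 m)) and ((x of mill in the frame of white_rack between -0.1425 and -0.0825 m and y of mill in the frame of white_rack between -0.03 and 0.03 m and z of mill in the frame of white_rack below 0.05 m) or (x of jar in the frame of white_rack between -0.1425 and -0.0825 m and y of jar in the frame of white_rack between -0.03 and 0.03 m and z of jar in the frame of white_rack below 0.05 m) or (x of tumbler in the frame of white_rack between -0.1425 and -0.0825 m and y of tumbler in the frame of white_rack between -0.03 and 0.03 m and z of tumbler in the frame of white_rack below 0.05 m) or (x of tin in the frame of white_rack between -0.1425 and -0.0825 m and y of tin in the frame of white_rack between -0.03 and 0.03 m and z of tin in the frame of white_rack below 0.05 m))), for 0.2 s.
2. the second thing counted from the white rack's knob stands in the second hollow counted from the plain end of the dark rack, any others still waiting in the white rack (((x of mill in the frame of wood_rack between -0.0495 and -0.0255 m and y of mill in the frame of wood_rack between -0.012 and 0.012 m and z of mill in the frame of wood_rack below 0.0115 m and angle between mill's own z axis and vertical below 0.1 rad and linear speed of mill below 0.03 m/s) or (x of jar in the frame of wood_rack between -0.0495 and -0.0255 m and y of jar in the frame of wood_rack between -0.012 and 0.012 m and z of jar in the frame of wood_rack below 0.0115 m and angle between jar's own z axis and vertical below 0.1 rad and linear speed of jar below 0.03 m/s) or (x of tumbler in the frame of wood_rack between -0.0495 and -0.0255 m and y of tumbler in the frame of wood_rack between -0.012 and 0.012 m and z of tumbler in the frame of wood_rack below 0.0115 m and angle between tumbler's own z axis and vertical below 0.1 rad and linear speed of tumbler below 0.03 m/s) or (x of tin in the frame of wood_rack between -0.0495 and -0.0255 m and y of tin in the frame of wood_rack between -0.012 and 0.012 m and z of tin in the frame of wood_rack below 0.0115 m and angle between tin's own z axis and vertical below 0.1 rad and linear speed of tin below 0.03 m/s)) and ((x of mill in the frame of white_rack between -0.0675 and -0.0075 m and y of mill in the frame of white_rack between -0.03 and 0.03 m and z of mill in the frame of white_rack below 0.05 m) or (x of jar in the frame of white_rack between -0.0675 and -0.0075 m and y of jar in the frame of white_rack between -0.03 and 0.03 m and z of jar in the frame of white_rack below 0.05 m) or (x of tumbler in the frame of white_rack between -0.0675 and -0.0075 m and y of tumbler in the frame of white_rack between -0.03 and 0.03 m and z of tumbler in the frame of white_rack below 0.05 m) or (x of tin in the frame of white_rack between -0.0675 and -0.0075 m and y of tin in the frame of white_rack between -0.03 and 0.03 m and z of tin in the frame of white_rack below 0.05 m)) and ((x of mill in the frame of white_rack between -0.1425 and -0.0825 m and y of mill in the frame of white_rack between -0.03 and 0.03 m and z of mill in the frame of white_rack below 0.05 m) or (x of jar in the frame of white_rack between -0.1425 and -0.0825 m and y of jar in the frame of white_rack between -0.03 and 0.03 m and z of jar in the frame of white_rack below 0.05 m) or (x of tumbler in the frame of white_rack between -0.1425 and -0.0825 m and y of tumbler in the frame of white_rack between -0.03 and 0.03 m and z of tumbler in the frame of white_rack below 0.05 m) or (x of tin in the frame of white_rack between -0.1425 and -0.0825 m and y of tin in the frame of white_rack between -0.03 and 0.03 m and z of tin in the frame of white_rack below 0.05 m))), for 0.2 s.
3. the third thing counted from the white rack's knob stands in the third hollow counted from the plain end of the dark rack, any others still waiting in the white rack (((x of mill in the frame of wood_rack between 0.0255 and 0.0495 m and y of mill in the frame of wood_rack between -0.012 and 0.012 m and z of mill in the frame of wood_rack below 0.0115 m and angle between mill's own z axis and vertical below 0.1 rad and linear speed of mill below 0.03 m/s) or (x of jar in the frame of wood_rack between 0.0255 and 0.0495 m and y of jar in the frame of wood_rack between -0.012 and 0.012 m and z of jar in the frame of wood_rack below 0.0115 m and angle between jar's own z axis and vertical below 0.1 rad and linear speed of jar below 0.03 m/s) or (x of tumbler in the frame of wood_rack between 0.0255 and 0.0495 m and y of tumbler in the frame of wood_rack between -0.012 and 0.012 m and z of tumbler in the frame of wood_rack below 0.0115 m and angle between tumbler's own z axis and vertical below 0.1 rad and linear speed of tumbler below 0.03 m/s) or (x of tin in the frame of wood_rack between 0.0255 and 0.0495 m and y of tin in the frame of wood_rack between -0.012 and 0.012 m and z of tin in the frame of wood_rack below 0.0115 m and angle between tin's own z axis and vertical below 0.1 rad and linear speed of tin below 0.03 m/s)) and ((x of mill in the frame of white_rack between -0.1425 and -0.0825 m and y of mill in the frame of white_rack between -0.03 and 0.03 m and z of mill in the frame of white_rack below 0.05 m) or (x of jar in the frame of white_rack between -0.1425 and -0.0825 m and y of jar in the frame of white_rack between -0.03 and 0.03 m and z of jar in the frame of white_rack below 0.05 m) or (x of tumbler in the frame of white_rack between -0.1425 and -0.0825 m and y of tumbler in the frame of white_rack between -0.03 and 0.03 m and z of tumbler in the frame of white_rack below 0.05 m) or (x of tin in the frame of white_rack between -0.1425 and -0.0825 m and y of tin in the frame of white_rack between -0.03 and 0.03 m and z of tin in the frame of white_rack below 0.05 m))), for 0.2 s.
4. the fourth thing counted from the white rack's knob stands in the fourth hollow counted from the plain end of the dark rack, any others still waiting in the white rack (((x of mill in the frame of wood_rack between 0.1005 and 0.1245 m and y of mill in the frame of wood_rack between -0.012 and 0.012 m and z of mill in the frame of wood_rack below 0.0115 m and angle between mill's own z axis and vertical below 0.1 rad and linear speed of mill below 0.03 m/s) or (x of jar in the frame of wood_rack between 0.1005 and 0.1245 m and y of jar in the frame of wood_rack between -0.012 and 0.012 m and z of jar in the frame of wood_rack below 0.0115 m and angle between jar's own z axis and vertical below 0.1 rad and linear speed of jar below 0.03 m/s) or (x of tumbler in the frame of wood_rack between 0.1005 and 0.1245 m and y of tumbler in the frame of wood_rack between -0.012 and 0.012 m and z of tumbler in the frame of wood_rack below 0.0115 m and angle between tumbler's own z axis and vertical below 0.1 rad and linear speed of tumbler below 0.03 m/s) or (x of tin in the frame of wood_rack between 0.1005 and 0.1245 m and y of tin in the frame of wood_rack between -0.012 and 0.012 m and z of tin in the frame of wood_rack below 0.0115 m and angle between tin's own z axis and vertical below 0.1 rad and linear speed of tin below 0.03 m/s))), for 0.2 s.
At the end, for the whole second after the job is handed in: The dark rack holds the four things, in the reverse of their first order counted from the knobs, one in each hollow: within 12 mm of its centre along and across the rack, on its floor (under 3.5 mm above it), tilted under 0.1 rad, at rest (((x of mill in the frame of wood_rack between -0.1245 and -0.1005 m and y of mill in the frame of wood_rack between -0.012 and 0.012 m and z of mill in the frame of wood_rack below 0.0115 m and angle between mill's own z axis and vertical below 0.1 rad and linear speed of mill below 0.03 m/s) or (x of jar in the frame of wood_rack between -0.1245 and -0.1005 m and y of jar in the frame of wood_rack between -0.012 and 0.012 m and z of jar in the frame of wood_rack below 0.0115 m and angle between jar's own z axis and vertical below 0.1 rad and linear speed of jar below 0.03 m/s) or (x of tumbler in the frame of wood_rack between -0.1245 and -0.1005 m and y of tumbler in the frame of wood_rack between -0.012 and 0.012 m and z of tumbler in the frame of wood_rack below 0.0115 m and angle between tumbler's own z axis and vertical below 0.1 rad and linear speed of tumbler below 0.03 m/s) or (x of tin in the frame of wood_rack between -0.1245 and -0.1005 m and y of tin in the frame of wood_rack between -0.012 and 0.012 m and z of tin in the frame of wood_rack below 0.0115 m and angle between tin's own z axis and vertical below 0.1 rad and linear speed of tin below 0.03 m/s)) and ((x of mill in the frame of wood_rack between -0.0495 and -0.0255 m and y of mill in the frame of wood_rack between -0.012 and 0.012 m and z of mill in the frame of wood_rack below 0.0115 m and angle between mill's own z axis and vertical below 0.1 rad and linear speed of mill below 0.03 m/s) or (x of jar in the frame of wood_rack between -0.0495 and -0.0255 m and y of jar in the frame of wood_rack between -0.012 and 0.012 m and z of jar in the frame of wood_rack below 0.0115 m and angle between jar's own z axis and vertical below 0.1 rad and linear speed of jar below 0.03 m/s) or (x of tumbler in the frame of wood_rack between -0.0495 and -0.0255 m and y of tumbler in the frame of wood_rack between -0.012 and 0.012 m and z of tumbler in the frame of wood_rack below 0.0115 m and angle between tumbler's own z axis and vertical below 0.1 rad and linear speed of tumbler below 0.03 m/s) or (x of tin in the frame of wood_rack between -0.0495 and -0.0255 m and y of tin in the frame of wood_rack between -0.012 and 0.012 m and z of tin in the frame of wood_rack below 0.0115 m and angle between tin's own z axis and vertical below 0.1 rad and linear speed of tin below 0.03 m/s)) and ((x of mill in the frame of wood_rack between 0.0255 and 0.0495 m and y of mill in the frame of wood_rack between -0.012 and 0.012 m and z of mill in the frame of wood_rack below 0.0115 m and angle between mill's own z axis and vertical below 0.1 rad and linear speed of mill below 0.03 m/s) or (x of jar in the frame of wood_rack between 0.0255 and 0.0495 m and y of jar in the frame of wood_rack between -0.012 and 0.012 m and z of jar in the frame of wood_rack below 0.0115 m and angle between jar's own z axis and vertical below 0.1 rad and linear speed of jar below 0.03 m/s) or (x of tumbler in the frame of wood_rack between 0.0255 and 0.0495 m and y of tumbler in the frame of wood_rack between -0.012 and 0.012 m and z of tumbler in the frame of wood_rack below 0.0115 m and angle between tumbler's own z axis and vertical below 0.1 rad and linear speed of tumbler below 0.03 m/s) or (x of tin in the frame of wood_rack between 0.0255 and 0.0495 m and y of tin in the frame of wood_rack between -0.012 and 0.012 m and z of tin in the frame of wood_rack below 0.0115 m and angle between tin's own z axis and vertical below 0.1 rad and linear speed of tin below 0.03 m/s)) and ((x of mill in the frame of wood_rack between 0.1005 and 0.1245 m and y of mill in the frame of wood_rack between -0.012 and 0.012 m and z of mill in the frame of wood_rack below 0.0115 m and angle between mill's own z axis and vertical below 0.1 rad and linear speed of mill below 0.03 m/s) or (x of jar in the frame of wood_rack between 0.1005 and 0.1245 m and y of jar in the frame of wood_rack between -0.012 and 0.012 m and z of jar in the frame of wood_rack below 0.0115 m and angle between jar's own z axis and vertical below 0.1 rad and linear speed of jar below 0.03 m/s) or (x of tumbler in the frame of wood_rack between 0.1005 and 0.1245 m and y of tumbler in the frame of wood_rack between -0.012 and 0.012 m and z of tumbler in the frame of wood_rack below 0.0115 m and angle between tumbler's own z axis and vertical below 0.1 rad and linear speed of tumbler below 0.03 m/s) or (x of tin in the frame of wood_rack between 0.1005 and 0.1245 m and y of tin in the frame of wood_rack between -0.012 and 0.012 m and z of tin in the frame of wood_rack below 0.0115 m and angle between tin's own z axis and vertical below 0.1 rad and linear speed of tin below 0.03 m/s)) and linear speed of each of mill, jar, tumbler, tin below 0.02 m/s); the robot touches nothing.
It fails at once if a thing leaves the white rack before the one ahead of it stands in its hollow of the dark rack, or that hollow is emptied again later ((not ((x of mill in the frame of white_rack between 0.0075 and 0.0675 m and y of mill in the frame of white_rack between -0.03 and 0.03 m and z of mill in the frame of white_rack below 0.05 m) or (x of jar in the frame of white_rack between 0.0075 and 0.0675 m and y of jar in the frame of white_rack between -0.03 and 0.03 m and z of jar in the frame of white_rack below 0.05 m) or (x of tumbler in the frame of white_rack between 0.0075 and 0.0675 m and y of tumbler in the frame of white_rack between -0.03 and 0.03 m and z of tumbler in the frame of white_rack below 0.05 m) or (x of tin in the frame of white_rack between 0.0075 and 0.0675 m and y of tin in the frame of white_rack between -0.03 and 0.03 m and z of tin in the frame of white_rack below 0.05 m)) and not ((x of mill in the frame of wood_rack between -0.1425 and -0.0825 m and y of mill in the frame of wood_rack between -0.03 and 0.03 m and z of mill in the frame of wood_rack below 0.05 m) or (x of jar in the frame of wood_rack between -0.1425 and -0.0825 m and y of jar in the frame of wood_rack between -0.03 and 0.03 m and z of jar in the frame of wood_rack below 0.05 m) or (x of tumbler in the frame of wood_rack between -0.1425 and -0.0825 m and y of tumbler in the frame of wood_rack between -0.03 and 0.03 m and z of tumbler in the frame of wood_rack below 0.05 m) or (x of tin in the frame of wood_rack between -0.1425 and -0.0825 m and y of tin in the frame of wood_rack between -0.03 and 0.03 m and z of tin in the frame of wood_rack below 0.05 m))) or (not ((x of mill in the frame of white_rack between -0.0675 and -0.0075 m and y of mill in the frame of white_rack between -0.03 and 0.03 m and z of mill in the frame of white_rack below 0.05 m) or (x of jar in the frame of white_rack between -0.0675 and -0.0075 m and y of jar in the frame of white_rack between -0.03 and 0.03 m and z of jar in the frame of white_rack below 0.05 m) or (x of tumbler in the frame of white_rack between -0.0675 and -0.0075 m and y of tumbler in the frame of white_rack between -0.03 and 0.03 m and z of tumbler in the frame of white_rack below 0.05 m) or (x of tin in the frame of white_rack between -0.0675 and -0.0075 m and y of tin in the frame of white_rack between -0.03 and 0.03 m and z of tin in the frame of white_rack below 0.05 m)) and not ((x of mill in the frame of wood_rack between -0.0675 and -0.0075 m and y of mill in the frame of wood_rack between -0.03 and 0.03 m and z of mill in the frame of wood_rack below 0.05 m) or (x of jar in the frame of wood_rack between -0.0675 and -0.0075 m and y of jar in the frame of wood_rack between -0.03 and 0.03 m and z of jar in the frame of wood_rack below 0.05 m) or (x of tumbler in the frame of wood_rack between -0.0675 and -0.0075 m and y of tumbler in the frame of wood_rack between -0.03 and 0.03 m and z of tumbler in the frame of wood_rack below 0.05 m) or (x of tin in the frame of wood_rack between -0.0675 and -0.0075 m and y of tin in the frame of wood_rack between -0.03 and 0.03 m and z of tin in the frame of wood_rack below 0.05 m))) or (not ((x of mill in the frame of white_rack between -0.1425 and -0.0825 m and y of mill in the frame of white_rack between -0.03 and 0.03 m and z of mill in the frame of white_rack below 0.05 m) or (x of jar in the frame of white_rack between -0.1425 and -0.0825 m and y of jar in the frame of white_rack between -0.03 and 0.03 m and z of jar in the frame of white_rack below 0.05 m) or (x of tumbler in the frame of white_rack between -0.1425 and -0.0825 m and y of tumbler in the frame of white_rack between -0.03 and 0.03 m and z of tumbler in the frame of white_rack below 0.05 m) or (x of tin in the frame of white_rack between -0.1425 and -0.0825 m and y of tin in the frame of white_rack between -0.03 and 0.03 m and z of tin in the frame of white_rack below 0.05 m)) and not ((x of mill in the frame of wood_rack between 0.0075 and 0.0675 m and y of mill in the frame of wood_rack between -0.03 and 0.03 m and z of mill in the frame of wood_rack below 0.05 m) or (x of jar in the frame of wood_rack between 0.0075 and 0.0675 m and y of jar in the frame of wood_rack between -0.03 and 0.03 m and z of jar in the frame of wood_rack below 0.05 m) or (x of tumbler in the frame of wood_rack between 0.0075 and 0.0675 m and y of tumbler in the frame of wood_rack between -0.03 and 0.03 m and z of tumbler in the frame of wood_rack below 0.05 m) or (x of tin in the frame of wood_rack between 0.0075 and 0.0675 m and y of tin in the frame of wood_rack between -0.03 and 0.03 m and z of tin in the frame of wood_rack below 0.05 m)))).
It fails at once if a thing is dropped into the dark rack (faster than 0.5 m/s in the last 50 mm) ((linear speed of mill above 0.5 m/s and z of mill in the frame of wood_rack below 0.05 m and horizontal distance between mill and wood_rack below 0.17 m and y of mill in the frame of wood_rack between -0.04 and 0.04 m) or (linear speed of jar above 0.5 m/s and z of jar in the frame of wood_rack below 0.05 m and horizontal distance between jar and wood_rack below 0.17 m and y of jar in the frame of wood_rack between -0.04 and 0.04 m) or (linear speed of tumbler above 0.5 m/s and z of tumbler in the frame of wood_rack below 0.05 m and horizontal distance between tumbler and wood_rack below 0.17 m and y of tumbler in the frame of wood_rack between -0.04 and 0.04 m) or (linear speed of tin above 0.5 m/s and z of tin in the frame of wood_rack below 0.05 m and horizontal distance between tin and wood_rack below 0.17 m and y of tin in the frame of wood_rack between -0.04 and 0.04 m)).
It fails at once if the mug, tall jar, lid or teaspoon is shifted by more than 30 mm (distance of any of mug, tall_jar, lid, teaspoon from where it was at the start of the episode above 0.03 m).
It also fails if it takes over 109 s, if anything falls off the work surface, if the arm or the gripper's body presses on something with over 40 N, if the wrist force passes 120 N, or if a joint passes its speed limit or range.

## Working session

There is one attempt and no reset: what is moved stays moved. The work goes in short steps, Python scripts to look and compute and a shell command to move; the robot and the scene stay as the last step left them, time stands still between calls to the robot, and variables do not carry over. Pictures are saved under pics/ and viewed, at most 14 in all, crops included, and the job is handed in when it is done.

```bash
ls; mkdir -p pics
python3 - <<'E'
from cell import r,snapshot
import cv2,pickle
for n in("scene","top"):
    s=snapshot(n); pickle.dump(s,open(n+".pkl","wb")); cv2.imwrite(f"pics/{n}0.png",s["pixels"][:,:,::-1])
    print(n,s["fx"],s["cx"],s["cy"],s["rvec"],s["tvec"])
st=r.sense(); print({k:st[k] for k in("time","position","tcp_rot","ft_force","finger_gap")}, r.grip_point_offset)
E
```

```text
pics
scene 457.62950249445936 318.55084151217056 239.5226283330657 [ 1.20584088  2.12022398 -1.14023925] [ 281.78629158 -222.61902038 1667.09140749]
top 500.0132679409575 323.86537259830203 241.71145837864495 [ 1.98864875 -2.23664791  0.24483342] [  52.89953673  523.81524044 1081.15302621]
{'time': 0.1, 'position': array([ 213.90781476, -691.93115248,  230.25407917]), 'tcp_rot': array([-3.13954183e+00,  1.11070442e-04,  2.99894206e-01]), 'ft_force': array([-0.45159585,  0.9625621 , -0.39438417]), 'finger_gap': 0.9993629397387086} 18.700000000000003
```

View pics/top0.png

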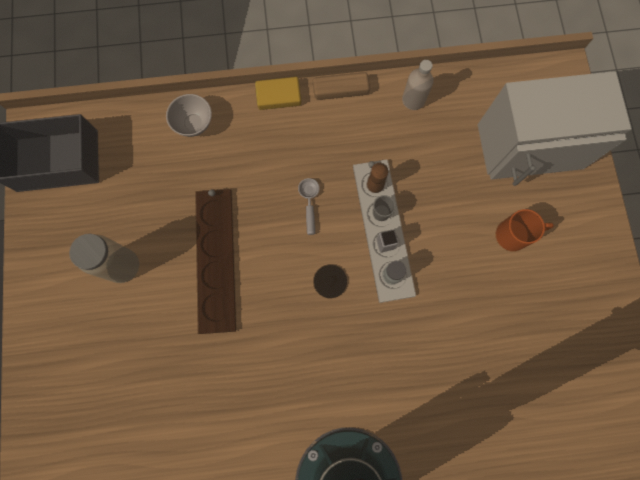

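View pics/scene0.png

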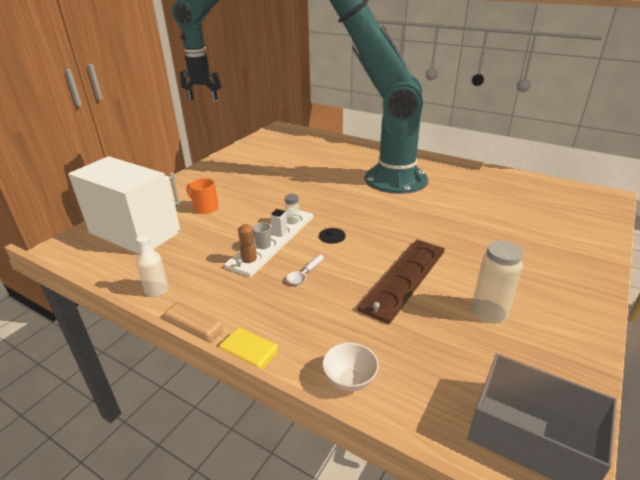

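The top view shows the white rack on the right with its knob at about (373,164). Counting from the knob, it holds the mill, tumbler, tin and jar. The dark rack is on the left with its knob at about (211,192), far from the robot. I'll enlarge both racks.

```bash
python3 - <<'E'
import cv2
im=cv2.imread("pics/top0.png")
a=cv2.resize(im[150:310,340:430],None,fx=3.7,fy=3.7,interpolation=cv2.INTER_CUBIC)
b=cv2.resize(im[180:340,180:250],None,fx=3.7,fy=3.7,interpolation=cv2.INTER_CUBIC)
b=cv2.convertScaleAbs(b,alpha=2.2)
c=cv2.hconcat([a,b]); print(a.shape,c.shape); cv2.imwrite("pics/crop0.png",c)
E
cat > h.py <<'E'
import numpy as np,cv2,pickle
from scipy.spatial.transform import Rotation as R
def ray(s,uv,z):
    Rm=cv2.Rodrigues(np.array(s["rvec"]))[0]; t=np.array(s["tvec"]).ravel()
    d=Rm.T@np.array([(uv[0]-s["cx"])/s["fx"],(uv[1]-s["cy"])/s["fy"],1]); o=-Rm.T@t
    return o+d*(z-o[2])/d[2]
def px(s,p):
    Rm=cv2.Rodrigues(np.array(s["rvec"]))[0]; q=Rm@np.array(p,float)+np.array(s["tvec"]).ravel()
    return np.array([s["fx"]*q[0]/q[2]+s["cx"],s["fy"]*q[1]/q[2]+s["cy"]])
def rel(st,target,yaw):
    """shift in tool axes, and turn rotvec in degrees, to TCP at target pointing down with yaw"""
    R0=R.from_euler("xyz",st["tcp_rot"]); R1=R.from_euler("xyz",[np.pi,0,yaw])
    return R0.inv().apply(np.array(target)-st["position"]).round(1),(R0.inv()*R1).as_rotvec(degrees=True).round(1)
E
```

```text
(592, 333, 3) (592, 592, 3)
```

View pics/crop0.png

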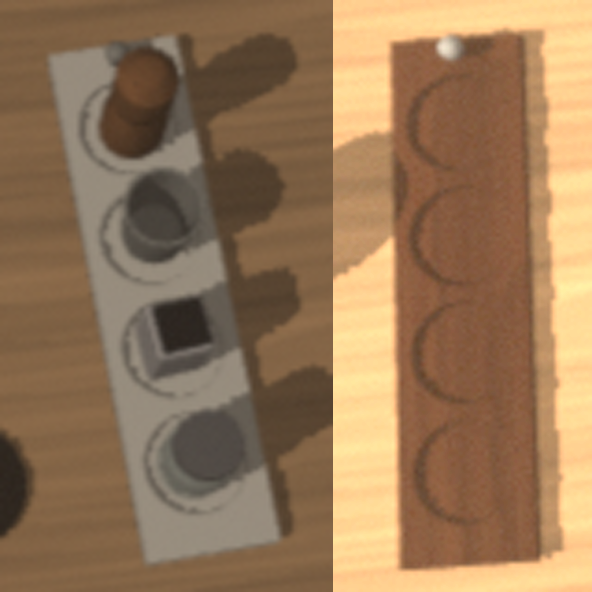

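The crop shows clear rack corners on both racks. White: (50,57), (180,36), (281,540), (147,563). Dark: (391,38), (522,36), (538,560), (401,569). The tops of the things are at: mill head (146,77), tumbler rim (161,207), tin lid (183,325), jar cap (208,447).

```bash
cat > fit.py <<'E'
from h import *
from cell import r
s=pickle.load(open("top.pkl","rb"))
def P(c,off,z): return ray(s,(np.array(c)/3.7+off),z)
out={}
loc=np.array([[170,42.5],[170,-42.5],[-170,-42.5],[-170,42.5]])  # TL TR BR BL
for n,cs,off in(("white",[(50,57),(180,36),(281,540),(147,563)],(340,150)),("wood",[(58,38),(189,36),(205,560),(68,569)],(180,180))):
    w=np.array([P(c,off,14)[:2] for c in cs]); m=w.mean(0); a=loc; b=w-m
    th=np.arctan2((a[:,0]*b[:,1]-a[:,1]*b[:,0]).sum(),(a*b).sum())
    Rm=np.array([[np.cos(th),-np.sin(th)],[np.sin(th),np.cos(th)]])
    print(n,m.round(1),"yaw",th.round(3),"res",(b-a@Rm.T).round(1).tolist())
    h=[(m+Rm@[x,0]) for x in(112.5,37.5,-37.5,-112.5)]; print(np.round(h,1).tolist())
    print("knob",px(s,[*(m+Rm@[158,0]),38]).round(1))
    out[n]=(m,th,h)
for n,c,z in(("mill",(146,77),110),("tumbler",(161,207),70),("tin",(183,325),82),("jar",(208,447),93)):
    p=P(c,(340,150),z); m,th,h=out["white"]; d=p[:2]-m
    print(n,p.round(1),"local",(d[0]*np.cos(th)+d[1]*np.sin(th)).round(1),(-d[0]*np.sin(th)+d[1]*np.cos(th)).round(1))
pickle.dump(out,open("racks.pkl","wb"))
E
python3 fit.py
```

```text
white [ 550.  -155.8] yaw 0.046 res [[-1.4, 1.1], [-0.7, -1.4], [1.3, 0.0], [0.9, 0.2]]
[[662.4, -150.6], [587.5, -154.1], [512.6, -157.5], [437.7, -161.0]]
knob [372.9 163.1]
wood [523.8 247.8] yaw -0.049 res [[1.9, 0.3], [-2.4, 0.3], [0.1, 0.3], [0.4, -0.9]]
[[636.2, 242.3], [561.2, 245.9], [486.3, 249.6], [411.4, 253.3]]
knob [211.5 191.5]
mill [ 661.3 -149.5  110. ] local 111.5 1.1
tumbler [ 590.5 -153.4   70. ] local 40.6 0.5
tin [ 512.6 -154.1   82. ] local -37.3 3.4
jar [ 435.9 -156.2   93. ] local -114.0 4.9
```

The rack fits are within about 2 mm, and the things sit at the centres of their hollows. Next I'll work out the approach to above the mill.

```bash
cat > go.py <<'E'
import sys
from h import *
from cell import r
st=r.sense(); x,y,z,yaw=map(float,sys.argv[1:5])
print(st["time"],st["position"].round(1),st["tcp_rot"].round(3),"q",np.round(st["joint_positions"],2),"F",np.round(st["ft_force"],1),"gap",st["finger_gap"].round(3) if hasattr(st["finger_gap"],"round") else st["finger_gap"])
print(rel(st,(x,y,z),yaw))
E
python3 go.py 662 -150 170 0.046
python3 -c "
from h import *
s=pickle.load(open('top.pkl','rb'));print(ray(s,(90,250),180),ray(s,(522,235),45))"
```

```text
0.1 [ 213.9 -691.9  230.3] [-3.14  0.    0.3 ] q [ 1.18  0.59  0.05  1.61 -0.03  0.94 -0.03] F [-0.5  1.  -0.4] gap 0.9993629397387086
(array([ 588.2, -385.2,   61. ]), array([-0.1,  0. , 14.5]))
[537.55729965 463.74668778 180.        ] [ 491.27458393 -465.19444557   45.        ]
```

```bash
python3 -m crank '{"translation":[[25,-16,0],[75,-49,0],[130,-85,0],[185,-121,0],[240,-157,0],[295,-193,0],[350,-229,0],[405,-265,10],[460,-301,20],[515,-337,35],[560,-367,50],[588,-385,60]],"rotation":[[0,0,0],[0,0,1],[0,0,3],[0,0,4],[0,0,6],[0,0,7],[0,0,9],[0,0,10],[0,0,11],[0,0,13],[0,0,14],[0,0,14.5]],"gripper":[85,85,85,85,85,85,85,85,80,75,75,75]}' 40; python3 go.py 662 -150 70 0.046
python3 - <<'E'
from cell import snapshot
import cv2,pickle
s=snapshot("wrist"); pickle.dump(s,open("w1.pkl","wb")); cv2.imwrite("pics/w1.png",s["pixels"][:,:,::-1])
E
```

```text
time: 1.6
position: [663.3, -148.9, 170.5]
tcp_rot: [-3.141, 0.0, 0.047]
ft_force: [0.4, -0.4, -0.7]
finger_gap: 0.881
finger_force: 0.0
1.6 [ 663.3 -148.9  170.5] [-3.141  0.     0.047] q [ 0.11  0.6   0.06  1.76 -0.05  0.78 -1.32] F [ 0.4 -0.4 -0.7] gap 0.8809588356010604
(array([ -1.3,   1.1, 100.5]), array([-0. ,  0. ,  0.1]))
```

View pics/w1.png

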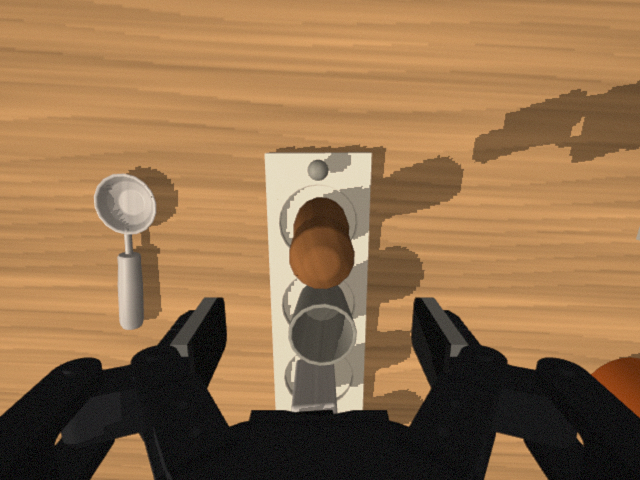

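The wrist view shows the rack upright between the fingers, with the mill head at about (322,256), top corners at (266,154) and (371,153), and the knob at (318,170). I'll check these against the fit.

Run:
```python
from h import *
s=pickle.load(open("w1.pkl","rb"))
m,th,h=pickle.load(open("racks.pkl","rb"))["white"]
for u in((266,154),(371,153)): print(ray(s,u,14).round(1))
print(ray(s,(318,170),38).round(1),ray(s,(322,256),112).round(1), ray(s,(322,333),70).round(1))
c,sn=np.cos(th),np.sin(th)
for l in((170,42.5),(170,-42.5),(158,0)): print(m[0]+c*l[0]-sn*l[1],m[1]+sn*l[0]+c*l[1])
```

```text
[ 718.5 -103.8   14. ]
[ 723.2 -187.    14. ]
[ 709.9 -145.6   38. ] [ 667.4 -150.   112. ] [ 593.7 -154.    70. ]
717.8988472084012 -105.48153386880938
721.8249102549977 -190.39081503968112
707.8746860958116 -148.4904421784706
```

The two agree to 2–3 mm, so I'll descend on the mill head and grip.

```bash
python3 -m crank '{"translation":[[1,0,20],[1,0,50],[1,0,80],[1,0,100],[1,0,100],[1,0,100],[1,0,100],[1,0,100],[1,0,100],[1,0,100]],"rotation":[[0,0,0],[0,0,0],[0,0,0],[0,0,0],[0,0,0],[0,0,0],[0,0,0],[0,0,0],[0,0,0],[0,0,0]],"gripper":[75,75,75,75,60,40,20,20,20,20]}' 40; python3 go.py 662 -150 170 0.046
```

```text
time: 2.9
position: [664.1, -151.2, 72.4]
tcp_rot: [3.141, -0.002, 0.047]
ft_force: [0.2, 0.0, 6.3]
finger_gap: 0.456
finger_force: 41.0
2.9 [ 664.1 -151.2   72.4] [ 3.141e+00 -2.000e-03  4.700e-02] q [ 0.13  0.72  0.05  1.81 -0.06  0.61 -1.32] F [0.2 0.  6.3] gap 0.45599051003507785
(array([ -1.8,  -1.3, -97.6]), array([ 0. , -0.1,  0. ]))
```

```bash
python3 -m crank '{"translation":[[0,0,-5],[0,0,-20],[0,0,-45],[0,0,-70],[0,0,-90],[0,0,-100],[0,0,-100]],"rotation":[[0,0,0],[0,0,0],[0,0,0],[0,0,0],[0,0,0],[0,0,0],[0,0,0]],"gripper":[20,20,20,20,20,20,20]}'; python3 go.py 411.4 253.3 170 -0.049;python3 go.py 538 52 170 0
```

```text
time: 3.78
position: [663.4, -151.2, 172.0]
tcp_rot: [3.141, -0.001, 0.047]
ft_force: [0.9, -0.2, -1.0]
finger_gap: 0.454
finger_force: 40.6
3.775 [ 663.4 -151.2  172. ] [ 3.141e+00 -1.000e-03  4.700e-02] q [ 0.12  0.6   0.06  1.76 -0.05  0.78 -1.32] F [ 0.9 -0.2 -1. ] gap 0.4536114974755491
(array([-232.9, -415.8,    1.6]), array([ 0. , -0.1,  5.5]))
3.775 [ 663.4 -151.2  172. ] [ 3.141e+00 -1.000e-03  4.700e-02] q [ 0.12  0.6   0.06  1.76 -0.05  0.78 -1.32] F [ 0.9 -0.2 -1. ] gap 0.4536114974755491
(array([-115.8, -208.8,    1.8]), array([ 0. , -0.1,  2.7]))
```

```bash
python3 -m crank '{"translation":[[-8,-15,0],[-28,-50,0],[-53,-95,0],[-78,-140,0],[-104,-185,0],[-129,-230,0],[-154,-275,0],[-179,-320,0],[-204,-365,0],[-223,-398,0],[-233,-416,0],[-233,-416,0]],"rotation":[[0,0,0],[0,0,0.5],[0,0,1],[0,0,1.5],[0,0,2],[0,0,2.5],[0,0,3],[0,0,4],[0,0,4.5],[0,0,5],[0,0,5.5],[0,0,5.5]],"gripper":[20,20,20,20,20,20,20,20,20,20,20,20]}'; python3 go.py 411.4 253.3 72 -0.049
python3 - <<'E'
from cell import snapshot
import cv2,pickle
s=snapshot("wrist"); pickle.dump(s,open("w2.pkl","wb")); cv2.imwrite("pics/w2.png",cv2.convertScaleAbs(s["pixels"][:,:,::-1],alpha=1.6))
E
```

```text
time: 5.28
position: [408.4, 255.2, 170.6]
tcp_rot: [3.141, 0.002, -0.044]
ft_force: [-0.4, -0.1, -2.0]
finger_gap: 0.456
finger_force: 40.7
5.275 [408.4 255.2 170.6] [ 3.141e+00  2.000e-03 -4.400e-02] q [-0.72  0.38  0.08  2.2  -0.06  0.56 -2.2 ] F [-0.4 -0.1 -2. ] gap 0.4556608497380454
(array([ 3.4,  1.7, 98.6]), array([0. , 0.1, 0.3]))
```

View pics/w2.png

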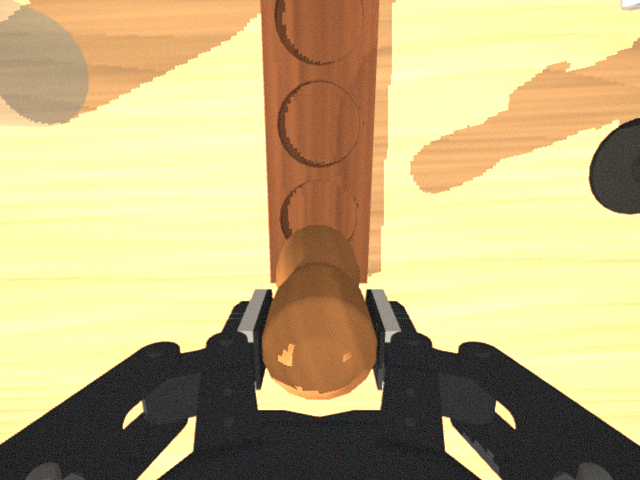

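The mill hangs upright between the pads. The dark rack's edges run from (270,282) to (366,282) at its near end, with the second hollow at (319,123) and the third at about (320,21).

Run:
```python
from h import *
s=pickle.load(open("w2.pkl","rb"))
print(ray(s,(319,123),14).round(1),ray(s,(319.5,22),14).round(1),ray(s,(319,217),14).round(1),ray(s,(270,282),14).round(1),ray(s,(366,282),14).round(1))
m,th,h=pickle.load(open("racks.pkl","rb"))["wood"]; print(h)
```

```text
[488.6 251.9  14. ] [558.1 248.4  14. ] [414.2 255.2  14. ] [358.  300.7  14. ] [354.2 216.6  14. ]
[array([636.15924781, 242.25840015]), array([561.24964421, 245.93960754]), array([486.3400406 , 249.62081494]), array([411.430437  , 253.30202233])]
```

```bash
python3 -m crank '{"translation":[[4,0.5,15],[4,0.5,40],[4,0.5,65],[4,0.5,80],[4,0.5,88],[4,0.5,92],[4,0.5,95],[4,0.5,97],[4,0.5,98],[4,0.5,98]],"rotation":[[0,0,0],[0,0,0],[0,0,0],[0,0,0],[0,0,0],[0,0,0],[0,0,0],[0,0,0],[0,0,0],[0,0,0]],"gripper":[20,20,20,20,20,20,20,20,20,20]}'; python3 go.py 412.5 254.5 72 -0.049
```

```text
time: 6.58
position: [415.0, 252.9, 73.4]
tcp_rot: [-3.141, -0.0, -0.049]
ft_force: [0.2, 0.3, -2.2]
finger_gap: 0.457
finger_force: 40.7
6.575 [415.  252.9  73.4] [-3.141 -0.    -0.049] q [-0.68  0.57  0.05  2.25 -0.09  0.33 -2.17] F [ 0.2  0.3 -2.2] gap 0.4572536409395317
(array([-2.6, -1.5,  1.4]), array([-0., -0., -0.]))
```

```bash
python3 -m crank '{"translation":[[-2,0,1],[-2,0,1.5],[-2,0,2]],"rotation":[[0,0,0],[0,0,0],[0,0,0]],"gripper":[20,20,20]}'; python3 go.py 412.5 254.5 72 -0.049
```

```text
time: 6.95
position: [413.2, 253.2, 72.2]
tcp_rot: [-3.141, -0.0, -0.049]
ft_force: [-1.9, -0.4, 14.6]
finger_gap: 0.458
finger_force: 42.0
6.95 [413.2 253.2  72.2] [-3.141 -0.    -0.049] q [-0.68  0.57  0.05  2.25 -0.09  0.32 -2.18] F [-1.9 -0.4 14.6] gap 0.4577652984270146
(array([-0.8, -1.2,  0.2]), array([-0., -0., -0.]))
```

The mill is on the floor (+15 N), so I'll release and lift.

```bash
python3 -m crank '{"translation":[[0,0,-1],[0,0,-1],[0,0,-1],[0,0,-1],[0,0,-1],[0,0,-20],[0,0,-55],[0,0,-90],[0,0,-100],[0,0,-100]],"rotation":[[0,0,0],[0,0,0],[0,0,0],[0,0,0],[0,0,0],[0,0,0],[0,0,0],[0,0,0],[0,0,0],[0,0,0]],"gripper":[45,50,60,70,75,75,75,75,75,75]}'; python3 go.py 592 -152.5 140 0.046
python3 - <<'E'
from cell import snapshot
import cv2,pickle
s=snapshot("wrist"); pickle.dump(s,open("w3.pkl","wb")); cv2.imwrite("pics/w3.png",cv2.convertScaleAbs(s["pixels"][:,:,::-1],alpha=1.6))
E
```

```text
time: 8.2
position: [413.0, 253.1, 171.6]
tcp_rot: [-3.141, -0.001, -0.049]
ft_force: [-0.9, 0.1, -1.1]
finger_gap: 0.877
finger_force: 0.0
8.2 [413.  253.1 171.6] [-3.141e+00 -1.000e-03 -4.900e-02] q [-0.71  0.39  0.09  2.2  -0.06  0.56 -2.2 ] F [-0.9  0.1 -1.1] gap 0.8766075565223695
(array([198.6, 396.3,  31.4]), array([-0. , -0. , -5.5]))
```

View pics/w3.png

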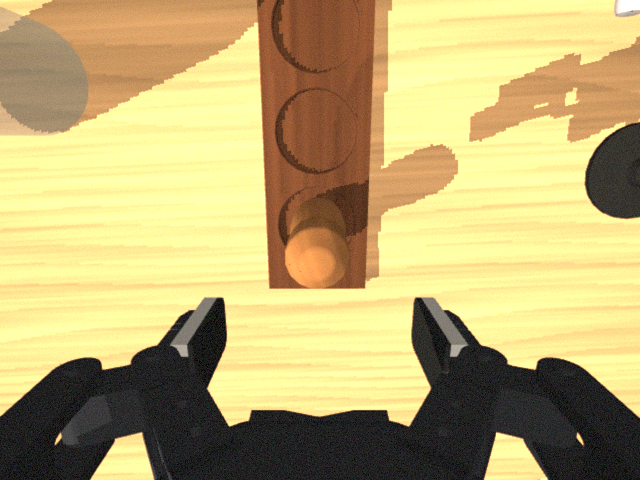

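The mill stands upright in the near hollow, with its head at (316,258). Next is the tumbler.

```bash
python3 -m crank '{"translation":[[10,20,0],[30,60,0],[52,104,0],[75,150,0],[98,196,0],[121,242,0],[144,288,0],[167,333,5],[186,371,15],[198.5,396.5,30],[198.5,396.5,30]],"rotation":[[0,0,0],[0,0,-0.5],[0,0,-1],[0,0,-1.5],[0,0,-2],[0,0,-2.5],[0,0,-3],[0,0,-4],[0,0,-4.5],[0,0,-5.5],[0,0,-5.5]],"gripper":[75,75,75,75,75,75,75,75,75,75,75]}'; python3 go.py 592 -152.5 32 0.046
python3 - <<'E'
from h import *
s=pickle.load(open("w3.pkl","rb")); print(ray(s,(316,258),112).round(1))
from cell import snapshot
import cv2,pickle
s=snapshot("wrist"); pickle.dump(s,open("w4.pkl","wb")); cv2.imwrite("pics/w4.png",s["pixels"][:,:,::-1])
E
```

```text
time: 9.62
position: [590.2, -155.7, 138.3]
tcp_rot: [3.141, 0.005, 0.042]
ft_force: [-0.9, 0.4, -0.1]
finger_gap: 0.878
finger_force: 0.0
9.625 [ 590.2 -155.7  138.3] [3.141 0.005 0.042] q [ 0.14  0.57  0.06  1.94 -0.06  0.64 -1.29] F [-0.9  0.4 -0.1] gap 0.8780876490047284
(array([  2.5,  -3.1, 106.3]), array([ 0. ,  0.3, -0.2]))
[415.7 255.1 112. ]
```

View pics/w4.png

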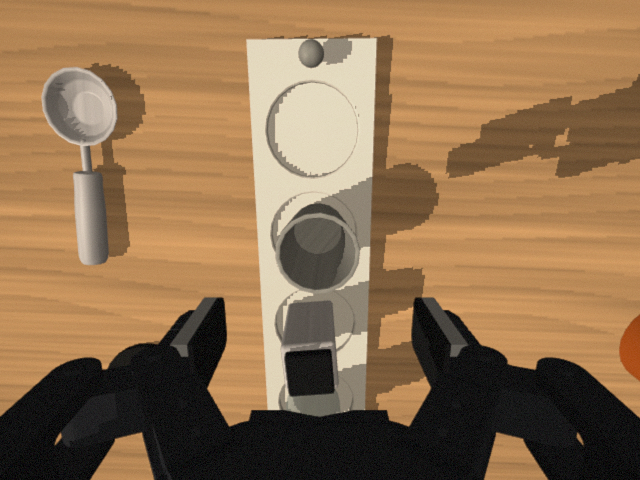

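The tumbler rim is centred at about (318,252), close to the finger midline. The tin lid is at (310,371).

```bash
python3 - <<'E'
from h import *
s=pickle.load(open("w4.pkl","rb")); print(ray(s,(318,252),70).round(1),ray(s,(310,371),82).round(1))
E
python3 go.py 592 -152.5 32 0.046
```

```text
[ 593.3 -154.7   70. ] [ 518.4 -152.7   82. ]
9.675 [ 590.2 -153.4  139. ] [-3.141  0.004  0.044] q [ 0.14  0.57  0.06  1.94 -0.06  0.64 -1.29] F [1.  0.5 1. ] gap 0.8816737683299436
(array([  2.3,  -0.7, 107. ]), array([-0.1,  0.2, -0.1]))
```

```bash
python3 -m crank '{"translation":[[2,-0.5,20],[2,-0.5,50],[2,-0.5,80],[2,-0.5,100],[2,-0.5,106],[2,-0.5,106],[2,-0.5,106],[2,-0.5,106],[2,-0.5,106],[2,-0.5,106]],"rotation":[[0,0,0],[0,0,0],[0,0,0],[0,0,0],[0,0,0],[0,0,0],[0,0,0],[0,0,0],[0,0,0],[0,0,0]],"gripper":[75,75,75,75,75,60,45,30,30,30]}' 40;python3 -m crank '{"translation":[[0,0,-5],[0,0,-20],[0,0,-45],[0,0,-75],[0,0,-105],[0,0,-125],[0,0,-130],[0,0,-130]],"rotation":[[0,0,0],[0,0,0],[0,0,0],[0,0,0],[0,0,0],[0,0,0],[0,0,0],[0,0,0]],"gripper":[30,30,30,30,30,30,30,30]}'; python3 go.py 488 251 162 -0.049
```

```text
time: 10.92
position: [594.5, -152.6, 36.2]
tcp_rot: [3.141, -0.002, 0.046]
ft_force: [-0.4, 0.1, 5.2]
finger_gap: 0.575
finger_force: 41.8
time: 11.92
position: [593.4, -152.1, 165.4]
tcp_rot: [-3.142, 0.0, 0.047]
ft_force: [0.1, 0.0, -1.7]
finger_gap: 0.576
finger_force: 41.6
11.925 [ 593.4 -152.1  165.4] [-3.142  0.     0.047] q [ 0.13  0.53  0.07  1.92 -0.05  0.69 -1.29] F [ 0.1  0.  -1.7] gap 0.5756750921997402
(array([ -86.4, -407.6,    3.5]), array([-0. ,  0. ,  5.5]))
```

```bash
python3 -m crank '{"translation":[[-4,-18,0],[-12,-58,0],[-22,-104,0],[-32,-150,0],[-42,-196,0],[-52,-243,0],[-61,-290,0],[-71,-336,0],[-80,-376,0],[-86,-402,0],[-86.5,-408,0],[-86.5,-408,0]],"rotation":[[0,0,0],[0,0,0.5],[0,0,1],[0,0,1.5],[0,0,2],[0,0,2.5],[0,0,3],[0,0,4],[0,0,4.5],[0,0,5],[0,0,5.5],[0,0,5.5]],"gripper":[30,30,30,30,30,30,30,30,30,30,30,30]}'; python3 go.py 487.5 250.8 36 -0.049
python3 - <<'E'
from cell import snapshot
import cv2,pickle
s=snapshot("wrist"); pickle.dump(s,open("w5.pkl","wb")); cv2.imwrite("pics/w5.png",cv2.convertScaleAbs(s["pixels"][:,:,::-1],alpha=1.6))
E
```

```text
time: 13.42
position: [487.5, 250.9, 164.8]
tcp_rot: [3.14, 0.001, -0.049]
ft_force: [0.5, -0.3, -1.6]
finger_gap: 0.578
finger_force: 41.6
13.425 [487.5 250.9 164.8] [ 3.14e+00  1.00e-03 -4.90e-02] q [-0.64  0.47  0.11  2.07 -0.08  0.62 -2.1 ] F [ 0.5 -0.3 -1.6] gap 0.5775088887377525
(array([ 1.000e-01, -0.000e+00,  1.288e+02]), array([0.1, 0.1, 0. ]))
```

View pics/w5.png

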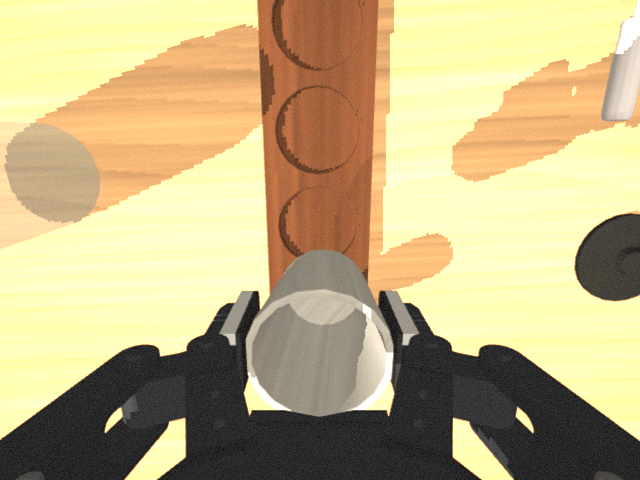

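The tumbler hangs level and centred above the row. I'll lower it.

```bash
python3 -m crank '{"translation":[[0,0,15],[0,0,45],[0,0,75],[0,0,100],[0,0,115],[0,0,121],[0,0,124],[0,0,126],[0,0,127],[0,0,128],[0,0,128]],"rotation":[[0,0,0],[0,0,0],[0,0,0],[0,0,0],[0,0,0],[0,0,0],[0,0,0],[0,0,0],[0,0,0],[0,0,0],[0,0,0]],"gripper":[30,30,30,30,30,30,30,30,30,30,30]}'; python3 go.py 487.5 250.8 36 -0.049
```

```text
time: 14.85
position: [488.2, 251.3, 37.4]
tcp_rot: [-3.141, -0.0, -0.049]
ft_force: [1.0, 0.5, -2.0]
finger_gap: 0.576
finger_force: 41.6
14.85 [488.2 251.3  37.4] [-3.141 -0.    -0.049] q [-0.6   0.67  0.06  2.12 -0.11  0.35 -2.07] F [ 1.   0.5 -2. ] gap 0.576414412697561
(array([-0.7,  0.6,  1.4]), array([-0., -0., -0.]))
```

```bash
python3 -m crank '{"translation":[[0,0,1],[0,0,1.5],[0,0,2]],"rotation":[[0,0,0],[0,0,0],[0,0,0]],"gripper":[30,30,30]}'
```

```text
time: 15.22
position: [488.6, 251.3, 36.1]
tcp_rot: [-3.141, -0.001, -0.049]
ft_force: [-1.4, -1.3, 10.3]
finger_gap: 0.578
finger_force: 42.3
```

The tumbler has touched down. I'll release, lift, and head for the tin at about (515,-153).

```bash
python3 -m crank '{"translation":[[0,0,-1],[0,0,-1],[0,0,-1],[0,0,-1],[0,0,-1],[0,0,-20],[0,0,-55],[0,0,-90],[0,0,-120],[0,0,-130],[0,0,-130]],"rotation":[[0,0,0],[0,0,0],[0,0,0],[0,0,0],[0,0,0],[0,0,0],[0,0,0],[0,0,0],[0,0,0],[0,0,0],[0,0,0]],"gripper":[55,60,65,70,75,75,75,75,75,75,75]}'; python3 go.py 515 -154 145 0.046
python3 - <<'E'
from cell import snapshot
import cv2,pickle
s=snapshot("wrist"); pickle.dump(s,open("w6.pkl","wb")); cv2.imwrite("pics/w6.png",cv2.convertScaleAbs(s["pixels"][:,:,::-1],alpha=1.6))
E
```

```text
time: 16.6
position: [488.2, 251.3, 165.4]
tcp_rot: [-3.141, -0.001, -0.049]
ft_force: [0.1, -0.6, -0.6]
finger_gap: 0.877
finger_force: 0.0
16.6 [488.2 251.3 165.4] [-3.141e+00 -1.000e-03 -4.900e-02] q [-0.64  0.46  0.11  2.07 -0.08  0.62 -2.09] F [ 0.1 -0.6 -0.6] gap 0.8768326920462032
(array([ 46.6, 403.5,  20.2]), array([-0. , -0. , -5.5]))
```

View pics/w6.png

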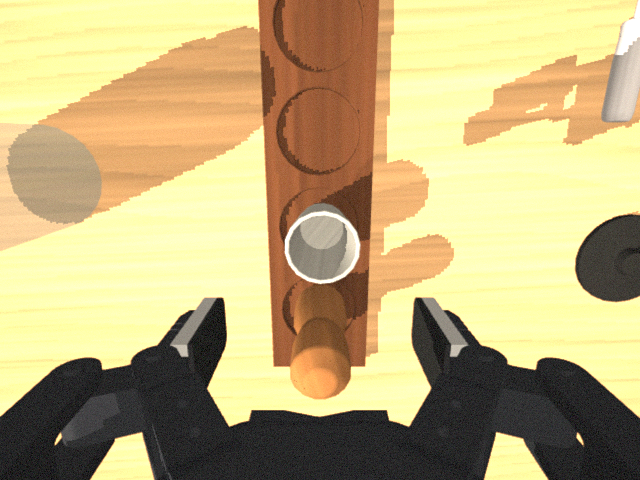

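The tumbler stands upright at (322,247) and the mill is undisturbed at (320,370). On to the tin.

```bash
python3 -m crank '{"translation":[[2,20,0],[7,62,0],[13,110,0],[18,157,0],[24,205,0],[29,252,0],[35,300,0],[40,345,5],[44,380,12],[46.5,403.5,20],[46.5,403.5,20]],"rotation":[[0,0,0],[0,0,-0.5],[0,0,-1],[0,0,-1.5],[0,0,-2],[0,0,-2.5],[0,0,-3],[0,0,-4],[0,0,-4.5],[0,0,-5.5],[0,0,-5.5]],"gripper":[75,75,75,75,75,75,75,75,70,70,70]}'; python3 go.py 515 -154 40 0.046
python3 - <<'E'
from h import *
s=pickle.load(open("w6.pkl","rb")); print("tumbler",ray(s,(322,247),70).round(1))
from cell import snapshot
import cv2,pickle
s=snapshot("wrist"); pickle.dump(s,open("w7.pkl","wb")); cv2.imwrite("pics/w7.png",s["pixels"][:,:,::-1])
E
```

```text
time: 18.02
position: [512.4, -157.5, 143.8]
tcp_rot: [3.141, 0.004, 0.041]
ft_force: [-0.0, -0.0, 0.1]
finger_gap: 0.825
finger_force: 0.0
18.025 [ 512.4 -157.5  143.8] [3.141 0.004 0.041] q [ 0.16  0.48  0.07  2.1  -0.06  0.56 -1.26] F [-0.  -0.   0.1] gap 0.8248904063053766
(array([  3.1,  -3.4, 103.8]), array([ 0. ,  0.2, -0.3]))
tumbler [486.6 249.7  70. ]
```

View pics/w7.png

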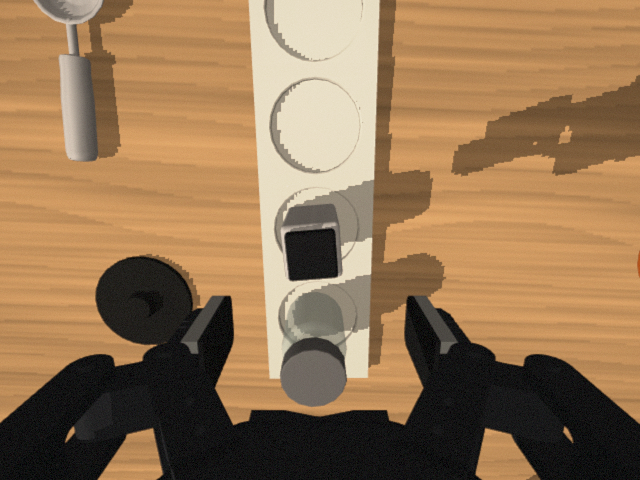

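The tin lid's corners are at about (285,233), (337,229), (340,277) and (289,281), so it is turned slightly counter-clockwise. The jar cap is at (314,371).

```bash
python3 - <<'E'
from h import *
s=pickle.load(open("w7.pkl","rb")); p=np.array([ray(s,u,82) for u in((285,233),(337,229),(340,277),(289,281))])[:,:2]
print(p.round(1).tolist(),p.mean(0).round(1)); a=p[1]-p[0]; b=p[0]-p[3]
print("yaws",np.arctan2(a[0],-a[1]),np.arctan2(b[1],b[0]),"jar",ray(s,(314,371),93).round(1))
E
python3 go.py 515 -154 40 0.046
```

```text
[[528.4, -136.9], [531.9, -166.7], [502.5, -170.1], [498.7, -139.7]] [ 515.4 -153.3]
yaws 0.11869760395330657 0.09467223390482556 jar [ 444.8 -156.8   93. ]
18.075 [ 513.  -155.4  144.2] [-3.141e+00  3.000e-03  4.300e-02] q [ 0.16  0.48  0.07  2.1  -0.06  0.56 -1.26] F [-0.   0.6 -0.4] gap 0.8238653029904043
(array([  2.4,  -1.2, 104.2]), array([-0. ,  0.2, -0.2]))
```

```bash
python3 -m crank '{"translation":[[2,-1.5,20],[2,-1.5,50],[2,-1.5,80],[2,-1.5,100],[2,-1.5,105],[2,-1.5,105],[2,-1.5,105],[2,-1.5,105],[2,-1.5,105],[2,-1.5,105],[2,-1.5,105]],"rotation":[[0,0,-1],[0,0,-2.5],[0,0,-3.5],[0,0,-3.5],[0,0,-3.5],[0,0,-3.5],[0,0,-3.5],[0,0,-3.5],[0,0,-3.5],[0,0,-3.5],[0,0,-3.5]],"gripper":[70,70,70,70,70,50,35,15,15,15,15]}' 40;python3 -m crank '{"translation":[[0,0,-5],[0,0,-20],[0,0,-45],[0,0,-75],[0,0,-105],[0,0,-125],[0,0,-130],[0,0,-130]],"rotation":[[0,0,0],[0,0,0],[0,0,0],[0,0,0],[0,0,0],[0,0,0],[0,0,0],[0,0,0]],"gripper":[15,15,15,15,15,15,15,15]}'; python3 go.py 562 247 170 -0.049
```

```text
time: 19.45
position: [517.4, -152.4, 41.2]
tcp_rot: [3.141, -0.001, 0.108]
ft_force: [-0.7, 0.5, 6.7]
finger_gap: 0.416
finger_force: 40.8
time: 20.45
position: [516.4, -152.4, 170.5]
tcp_rot: [3.142, -0.0, 0.108]
ft_force: [-0.2, -0.4, -1.3]
finger_gap: 0.417
finger_force: 40.1
20.45 [ 516.4 -152.4  170.5] [ 3.142 -0.     0.108] q [ 0.16  0.44  0.05  2.08 -0.04  0.62 -1.22] F [-0.2 -0.4 -1.3] gap 0.41692722843181357
(array([  88.3, -392.2,    0.5]), array([ 0., -0.,  9.]))
```

```bash
python3 -m crank '{"translation":[[4,-18,0],[12,-56,0],[22,-100,0],[32,-145,0],[42,-190,0],[52,-235,0],[62,-280,0],[71,-323,0],[80,-362,0],[86,-386,0],[87.5,-392,0],[87.5,-392,0]],"rotation":[[0,0,0],[0,0,1],[0,0,2],[0,0,3],[0,0,4],[0,0,5],[0,0,6],[0,0,7],[0,0,8],[0,0,9],[0,0,9],[0,0,9]],"gripper":[15,15,15,15,15,15,15,15,15,15,15,15]}'; python3 go.py 561 247 41 -0.049
python3 - <<'E'
from cell import snapshot
import cv2,pickle
s=snapshot("wrist"); pickle.dump(s,open("w8.pkl","wb")); cv2.imwrite("pics/w8.png",cv2.convertScaleAbs(s["pixels"][:,:,::-1],alpha=1.6))
E
```

```text
time: 21.95
position: [560.5, 246.6, 169.4]
tcp_rot: [3.14, 0.002, -0.048]
ft_force: [0.0, -1.5, -0.9]
finger_gap: 0.416
finger_force: 40.2
21.95 [560.5 246.6 169.4] [ 3.14e+00  2.00e-03 -4.80e-02] q [-0.56  0.53  0.1   1.92 -0.08  0.7  -2.03] F [ 0.  -1.5 -0.9] gap 0.41614029195814495
(array([  0.7,  -0.6, 128.4]), array([0.1, 0.1, 0. ]))
```

View pics/w8.png

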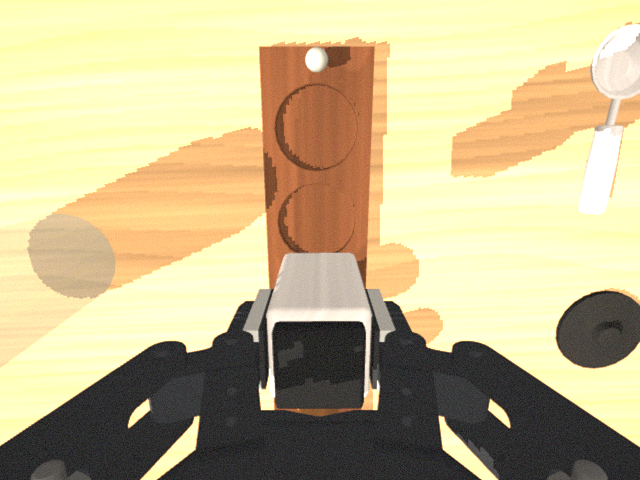

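The tin hangs square above the row. The knob-end hollow is at (317,126) and the target hollow at (318,220). I'll lower it.

```bash
python3 -c "
from h import *
s=pickle.load(open('w8.pkl','rb'));print(ray(s,(317,126),14).round(1),ray(s,(318,220),14).round(1))"
python3 -m crank '{"translation":[[0,0,15],[0,0,45],[0,0,75],[0,0,100],[0,0,115],[0,0,121],[0,0,124],[0,0,126],[0,0,127],[0,0,128],[0,0,128]],"rotation":[[0,0,0],[0,0,0],[0,0,0],[0,0,0],[0,0,0],[0,0,0],[0,0,0],[0,0,0],[0,0,0],[0,0,0],[0,0,0]],"gripper":[15,15,15,15,15,15,15,15,15,15,15]}'; python3 -m crank '{"translation":[[0,0,1],[0,0,1.5],[0,0,1.5]],"rotation":[[0,0,0],[0,0,0],[0,0,0]],"gripper":[15,15,15]}'
```

```text
[638.7 244.4  14. ] [564.2 247.3  14. ]
time: 23.38
position: [561.5, 246.8, 42.5]
tcp_rot: [-3.141, -0.0, -0.049]
ft_force: [-0.2, -0.6, -1.0]
finger_gap: 0.417
finger_force: 40.1
time: 23.75
position: [561.7, 246.7, 41.3]
tcp_rot: [-3.141, -0.0, -0.049]
ft_force: [-1.1, -0.7, 3.9]
finger_gap: 0.415
finger_force: 40.7
```

```bash
python3 -m crank '{"translation":[[0,0,0.6],[0,0,0.6],[0,0,0],[0,0,0],[0,0,0],[0,0,-1],[0,0,-20],[0,0,-55],[0,0,-90],[0,0,-120],[0,0,-130],[0,0,-130]],"rotation":[[0,0,0],[0,0,0],[0,0,0],[0,0,0],[0,0,0],[0,0,0],[0,0,0],[0,0,0],[0,0,0],[0,0,0],[0,0,0],[0,0,0]],"gripper":[15,15,42,50,60,70,75,75,75,75,75,75]}'; python3 go.py 440 -158 150 0.046
python3 - <<'E'
from cell import snapshot
import cv2,pickle
s=snapshot("wrist"); pickle.dump(s,open("w9.pkl","wb")); cv2.imwrite("pics/w9.png",cv2.convertScaleAbs(s["pixels"][:,:,::-1],alpha=1.6))
E
```

```text
time: 25.25
position: [561.7, 246.8, 171.7]
tcp_rot: [-3.141, -0.001, -0.049]
ft_force: [0.4, 0.4, 0.6]
finger_gap: 0.88
finger_force: 0.0
25.25 [561.7 246.8 171.7] [-3.141e+00 -1.000e-03 -4.900e-02] q [-0.56  0.52  0.11  1.92 -0.08  0.7  -2.03] F [0.4 0.4 0.6] gap 0.8797558091054822
(array([-101.7,  410.3,   21.2]), array([-0. , -0.1, -5.5]))
```

View pics/w9.png

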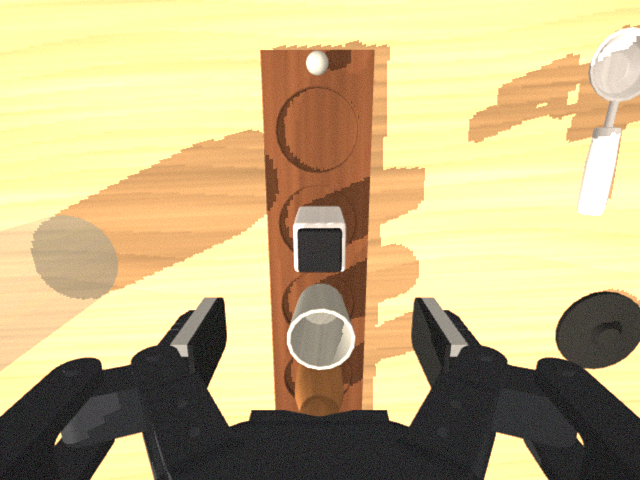

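The tin stands square in the third hollow, with its lid at (320,249), and the others are undisturbed. Last is the jar.

```bash
python3 -m crank '{"translation":[[-5,20,0],[-16,62,0],[-28,110,0],[-40,159,0],[-51,207,0],[-63,255,0],[-75,303,0],[-87,350,5],[-96,388,12],[-101.5,410,20],[-101.5,410,20]],"rotation":[[0,0,0],[0,0,-0.5],[0,0,-1],[0,0,-1.5],[0,0,-2],[0,0,-2.5],[0,0,-3],[0,0,-4],[0,0,-4.5],[0,0,-5.5],[0,0,-5.5]],"gripper":[75,75,75,75,75,75,75,75,75,75,75]}'
python3 - <<'E'
from cell import snapshot
import cv2,pickle
s=snapshot("wrist"); pickle.dump(s,open("w10.pkl","wb")); cv2.imwrite("pics/w10.png",s["pixels"][:,:,::-1])
E
python3 go.py 440 -157 47 0.046
```

```text
time: 26.68
position: [436.7, -160.1, 149.6]
tcp_rot: [-3.141, 0.004, 0.041]
ft_force: [0.5, 0.9, 0.3]
finger_gap: 0.875
finger_force: 0.0
26.725 [ 438.  -158.6  150. ] [-3.141e+00  3.000e-03  4.400e-02] q [ 0.19  0.4   0.07  2.25 -0.06  0.49 -1.22] F [ 0.4  0.3 -0.3] gap 0.8812825283104194
(array([  2.4,  -1.5, 103. ]), array([-0. ,  0.2, -0.1]))
```

View pics/w10.png

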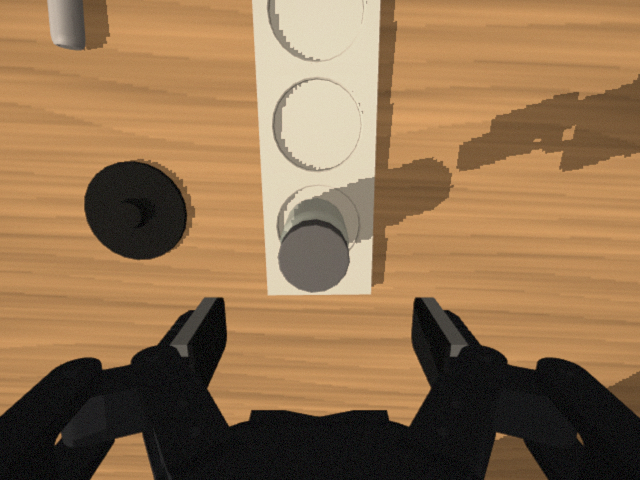

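The jar cap is centred at about (314,257), a few millimetres left of the finger midline.

```bash
python3 -c "
from h import *
s=pickle.load(open('w10.pkl','rb'));print(ray(s,(314,257),93).round(1))"
```

```text
[ 440.5 -156.7   93. ]
```

```bash
python3 -m crank '{"translation":[[2.5,-2,20],[2.5,-2,50],[2.5,-2,80],[2.5,-2,100],[2.5,-2,109],[2.5,-2,109],[2.5,-2,109],[2.5,-2,109],[2.5,-2,109],[2.5,-2,109],[2.5,-2,109]],"rotation":[[0,0,0],[0,0,0],[0,0,0],[0,0,0],[0,0,0],[0,0,0],[0,0,0],[0,0,0],[0,0,0],[0,0,0],[0,0,0]],"gripper":[75,75,75,75,75,60,45,25,25,25,25]}' 45;python3 -m crank '{"translation":[[0,0,-5],[0,0,-20],[0,0,-45],[0,0,-75],[0,0,-105],[0,0,-125],[0,0,-130],[0,0,-130]],"rotation":[[0,0,0],[0,0,0],[0,0,0],[0,0,0],[0,0,0],[0,0,0],[0,0,0],[0,0,0]],"gripper":[25,25,25,25,25,25,25,25]}'; python3 go.py 637.5 243.5 170 -0.049
```

```text
time: 28.1
position: [442.9, -155.7, 42.7]
tcp_rot: [3.141, -0.001, 0.047]
ft_force: [-0.4, 0.5, 6.9]
finger_gap: 0.522
finger_force: 45.9
time: 29.1
position: [442.1, -155.6, 172.0]
tcp_rot: [3.142, -0.0, 0.047]
ft_force: [-0.6, -0.6, -1.3]
finger_gap: 0.521
finger_force: 46.2
29.1 [ 442.1 -155.6  172. ] [ 3.142 -0.     0.047] q [ 0.18  0.37  0.08  2.23 -0.06  0.55 -1.22] F [-0.6 -0.6 -1.3] gap 0.521105739817287
(array([ 213.8, -389.6,    2.1]), array([ 0. , -0. ,  5.5]))
```

```bash
python3 -m crank '{"translation":[[10,-18,0],[30,-55,0],[55,-100,0],[80,-146,0],[105,-191,0],[130,-237,0],[155,-282,0],[180,-328,0],[200,-365,0],[212,-386,0],[214,-390,0],[214,-390,0]],"rotation":[[0,0,0],[0,0,0.5],[0,0,1],[0,0,1.5],[0,0,2],[0,0,2.5],[0,0,3],[0,0,4],[0,0,4.5],[0,0,5],[0,0,5.5],[0,0,5.5]],"gripper":[25,25,25,25,25,25,25,25,25,25,25,25]}'; python3 go.py 637.5 243.5 42 -0.049
```

```text
time: 30.6
position: [636.9, 242.5, 170.5]
tcp_rot: [3.14, 0.002, -0.05]
ft_force: [0.5, -0.0, -1.5]
finger_gap: 0.521
finger_force: 46.2
30.6 [636.9 242.5 170.5] [ 3.14e+00  2.00e-03 -5.00e-02] q [-0.5   0.6   0.11  1.76 -0.09  0.78 -1.97] F [ 0.5 -0.  -1.5] gap 0.5212013014461854
(array([  0.8,  -1.3, 128.5]), array([ 0.1,  0.1, -0. ]))
```

```bash
python3 -m crank '{"translation":[[1,-0.5,15],[1,-0.5,45],[1,-0.5,75],[1,-0.5,100],[1,-0.5,115],[1,-0.5,121],[1,-0.5,124],[1,-0.5,126],[1,-0.5,127],[1,-0.5,128],[1,-0.5,128]],"rotation":[[0,0,0],[0,0,0],[0,0,0],[0,0,0],[0,0,0],[0,0,0],[0,0,0],[0,0,0],[0,0,0],[0,0,0],[0,0,0]],"gripper":[25,25,25,25,25,25,25,25,25,25,25]}'; python3 -m crank '{"translation":[[0,0,1],[0,0,1.5],[0,0,1.5]],"rotation":[[0,0,0],[0,0,0],[0,0,0]],"gripper":[25,25,25]}'
```

```text
time: 31.98
position: [638.9, 244.4, 43.9]
tcp_rot: [-3.141, -0.0, -0.049]
ft_force: [-0.2, 1.2, -1.5]
finger_gap: 0.523
finger_force: 46.2
time: 32.35
position: [639.2, 244.4, 42.9]
tcp_rot: [-3.141, -0.0, -0.049]
ft_force: [-0.3, -0.2, 2.5]
finger_gap: 0.517
finger_force: 46.6
```

Contact is starting. I'll go a touch further, release, lift and look.

```bash
python3 -m crank '{"translation":[[0,0,0.8],[0,0,0.8],[0,0,0],[0,0,0],[0,0,0],[0,0,-1],[0,0,-20],[0,0,-55],[0,0,-90],[0,0,-120],[0,0,-130],[0,0,-130]],"rotation":[[0,0,0],[0,0,0],[0,0,0],[0,0,0],[0,0,0],[0,0,0],[0,0,0],[0,0,0],[0,0,0],[0,0,0],[0,0,0],[0,0,0]],"gripper":[25,25,50,58,65,70,75,75,75,75,75,75]}'
python3 - <<'E'
from cell import snapshot
import cv2,pickle
s=snapshot("wrist"); pickle.dump(s,open("w11.pkl","wb")); cv2.imwrite("pics/w11.png",cv2.convertScaleAbs(s["pixels"][:,:,::-1],alpha=1.6))
E
```

```text
time: 33.85
position: [639.2, 244.4, 173.2]
tcp_rot: [-3.141, -0.001, -0.049]
ft_force: [-0.5, -0.3, -0.4]
finger_gap: 0.877
finger_force: 0.0
```

View pics/w11.png

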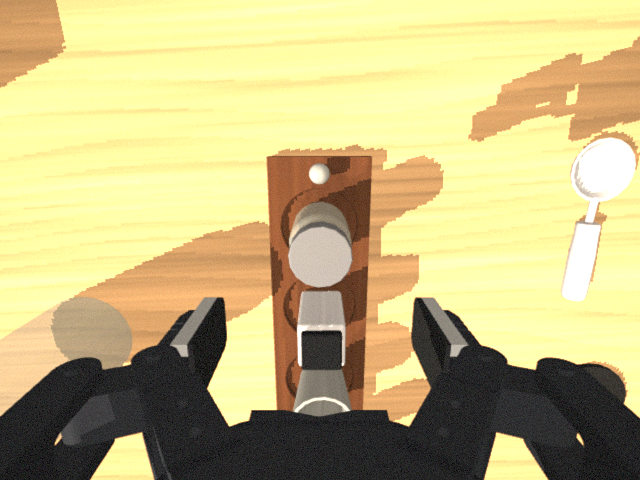

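The jar stands upright in the knob-end hollow, with its cap at (320,258). The tin and tumbler are in line behind it and the gripper is clear, so I'm handing in.

```bash
python3 -c "
from cell import r
print(r.job_done())"
```

```text
the job is handed in; nothing more can be done
None
```

I moved all four things to the dark rack in reverse order (mill, tumbler, tin, then the jar next to the knob) and handed the job in at about 34 s; in the wrist pictures each stood upright in its hollow after release, but the hand-in returned no verdict.

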